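Set out the exposed rolls beside the developing tank in shooting order

TASK

The four film canisters stand in the cup strip in the order they were shot, the first at the end with the orange strap lug. Move them to the grey loading tray in that same order, first roll in the pocket next to the black tank, one to a pocket and standing upright on the pocket floor. Keep the canisters upright on the way, and leave the tank where it stands.

Things in the scene. Friction and masses are not known exactly. Their poses are not given: they have to be found in the camera images.
- can_yellow: 35 mm film canister with a yellow snap lid, loose, about 35 g: clear round body 31 mm across, 43 mm high, then the lid, 34 mm across and 9 mm thick; 52 mm high in all. Origin at the centre of its underside, z up. Upright at the start, its underside 9 mm above the worktop; a film cassette shows inside.
- can_green: 35 mm film canister with a green snap lid, loose, about 35 g: clear round body 31 mm across, 43 mm high, then the lid, 34 mm across and 9 mm thick; 52 mm high in all. Origin at the centre of its underside, z up. Upright at the start, its underside 9 mm above the worktop; a film cassette shows inside.
- can_blue: 35 mm film canister with a blue snap lid, loose, about 35 g: clear round body 31 mm across, 43 mm high, then the lid, 34 mm across and 9 mm thick; 52 mm high in all. Origin at the centre of its underside, z up. Upright at the start, its underside 9 mm above the worktop; a film cassette shows inside.
- can_red: 35 mm film canister with a red snap lid, loose, about 35 g: clear round body 31 mm across, 43 mm high, then the lid, 34 mm across and 9 mm thick; 52 mm high in all. Origin at the centre of its underside, z up. Upright at the start, its underside 9 mm above the worktop; a film cassette shows inside.
- cup_yellow: fixed black rubber cup in which the yellow-lidded canister stands at the start; stays there. One of four alike in a straight row on an aluminium strip, 55 mm apart. 41 mm across, 35 mm inside, 15 mm high, floor 3 mm thick. Origin at the centre of its underside, 6 mm above the worktop; y axis along the row, towards the orange strap lug, which begins 36 mm past the end cup's centre.
- cup_green: fixed black rubber cup in which the green-lidded canister stands at the start; stays there. One of four alike in a straight row on an aluminium strip, 55 mm apart. 41 mm across, 35 mm inside, 15 mm high, floor 3 mm thick. Origin at the centre of its underside, 6 mm above the worktop; y axis along the row, towards the orange strap lug, which begins 36 mm past the end cup's centre.
- cup_blue: fixed black rubber cup in which the blue-lidded canister stands at the start; stays there. One of four alike in a straight row on an aluminium strip, 55 mm apart. 41 mm across, 35 mm inside, 15 mm high, floor 3 mm thick. Origin at the centre of its underside, 6 mm above the worktop; y axis along the row, towards the orange strap lug, which begins 36 mm past the end cup's centre.
- cup_red: fixed black rubber cup in which the red-lidded canister stands at the start; stays there. One of four alike in a straight row on an aluminium strip, 55 mm apart. 41 mm across, 35 mm inside, 15 mm high, floor 3 mm thick. Origin at the centre of its underside, 6 mm above the worktop; y axis along the row, towards the orange strap lug, which begins 36 mm past the end cup's centre.
- tray: fixed grey plastic tray: four open pockets in a row, 52 mm square inside, floor 3 mm and 3 mm thick walls 18 mm above the worktop; past one end of the row a round seat with the tank. Origin on the worktop under the row's middle; y axis along the row towards the tank: pocket centres at x = 0, y = +82.5 (next to the tank), +27.5, -27.5, -82.5 mm; seat centre at y = +204.5 mm.
- tank: black plastic developing tank with twist cap, loose, 102 mm across and 115 mm high, standing on the tray's seat 122 mm from the centre of the nearest pocket. Origin at the centre of its underside. To be left standing.
Mind the look-alikes: they are no part of the job. Of the things shaped like the tank, the black one is meant.

How it is judged:
By the outcome, as a careful person would: the job done as asked, in the order asked, and still so for the second after the job is handed in, with the robot touching nothing.
It also fails if it takes over 83 s, if anything falls off the work surface, if the arm or the gripper's body presses on something with over 40 N, if the wrist force passes 120 N, or if a joint passes its speed limit or range.

ROBOT

A 7-joint arm with a two-finger parallel gripper is mounted at the origin on the work surface. World frame = base frame: x ahead of the robot, y to its left, z up, the work surface at z = 0. Lengths are in m, angles in rad, forces in N, time in s.
With the tool pointing down it reaches from about 0.4 to 0.85 m from the base axis. Payload 10.4 kg.
Tool frame: the origin (TCP) lies on the centre line of the jaws, within the pads' length; the fingertips stand 11 mm ahead of it and the grasp point (between the pads) lies 8 mm behind it; z points along the fingers, y is the line along which they close (so a half turn about z gives the same grasp; the last joint's range is limited). The gripper opens to 87 mm and grips with 3 to 60 N. Pads are 19 mm wide; open, the fingers measure 117 mm over their backs; the gripper's body (75 mm by 190 mm) begins 51 mm behind the grasp point.
Start: joints at [-1.244, 0.332, -0.065, 1.46, 0.022, 1.35, -0.088], TCP at [0.214, 0.587, 0.234] pointing down, gripper open.
Joint ranges: [-2.6, 2.6], [-0.5, 2.12], [-1.47, 1.34], [0.16, 2.42], [-1.27, 4.41], [0.06, 2.06], [-2.6, 2.6]. Speed limits (rad/s): [2.22, 2.22, 2.79, 2.79, 3.14, 3.14, 3.14].

INTERFACE

Orientations are given as a unit quaternion [x, y, z, w].
In Python, from bench import r gives the robot as it stands.
- The arm moves only by the shell command python3 -m pendant 'ROWS' [OPENING] [FORCE]. ROWS is JSON, a list of rows, each a list of 4 numbers: the shift along the tool's x, y, z in m, then the turn about the tool's z in rad. A call has 1 to 8 rows; each row shifts and turns the commanded pose from where the row before left it, along the tool's axes as they then stand; what a row does not reach is not made up. A row lasts 1/12 s, in which the tool goes at most 41.7 mm and 7.16 degrees, less where a joint would pass 70% of its speed; a pose out of reach is approached as far as the arm can. A call with a gripper value outside its range is refused whole. OPENING is the opening, from 0 (shut) to 1 (fully open), set as the call begins (- or left out, the last holds). The fingers move at their own pace and stop on an object; FORCE is the grip in N (left out, the last holds). Time passes only in rows, so rows that do not move let the fingers close. It gives the time, the measured TCP pose, the force, the opening and the grip force at its end, in the units of the state.
- r.read_state(): the state, without advancing time (a new reading comes with each control period).
- r.camera(name): name is "scene" or "top"; returns a dict with "img" (480x640x3 uint8, red, green, blue), "camera_matrix" (3x3 intrinsics, pixels), "dist_coeffs" ([k1, k2, p1, p2, k3] as OpenCV has them; the pictures are not rectified), "xyz" and "attitude" of the camera in the world. Camera axes: x right, y down, z forward; pixel columns grow to the right and rows downward; lengths in m; the calibration is good to about 2 mm. A picture is of the moment at which its call begins. There is no depth.
- r.close_job(): hands the job in; it is judged then, once.
Trained networks look in the newest picture that a camera, given by its name, has taken for a name from the list of things; names that differ only in an ending like _2 or _b are one class to them, and where a whole thing is asked for, a point or a joint stands for the part that bears it (a point fixed in the world has none). Each returns a list of dicts, best first, with "score" (0 to 1); they miss things now and then, are a little off and sometimes report something else, mostly with a low value. They report only what shows in the picture. A call takes as long as a camera call. They do not tell look-alikes from the thing itself.
- r.outline_of(thing, camera): "mask" (480x640 bool, what is visible of it) and "bbox" ([centre column, centre row, width, height] in pixels, round what is visible of it).
The state is a dict: "time": time; "joint_positions": joint angles; "joint_vel": joint speeds; "joint_torque": joint torques, N m; "ee_pos": TCP position; "eef_rot": TCP orientation; "ft_force": force on the tool from outside, world axes, zero at the start; "torque": the same for the moment, N m; "width": finger opening in m; "grip_force": force on a finger pad.
Only numpy, scipy, OpenCV 4.12 (cv2) and the standard library are available. Lean on these libraries where they do the work, as an engineer would, in place of code of your own. Each camera call takes 0.05 s, during which the arm holds its last target. There are 200 camera calls.

## Working session

There is one attempt and no reset: what is moved stays moved. The work goes in short steps, Python scripts to look and compute and a shell command to move; the robot and the scene stay as the last step left them, time stands still between calls to the robot, and variables do not carry over. Pictures are saved under pics/ and viewed, at most 14 in all, crops included, and the job is handed in when it is done.

```bash
mkdir -p pics; cat > h.py <<'E'
import numpy as np, cv2
from scipy.spatial.transform import Rotation as R
from bench import r
E
python3 - <<'E'
from h import *
s=r.read_state(); print({k:np.round(v,3) for k,v in s.items()})
for n in("top","scene"):
    c=r.camera(n); cv2.imwrite(f"pics/{n}0.png",c["img"][...,::-1]); print(n,c["camera_matrix"],c["dist_coeffs"],c["xyz"],c["attitude"])
E
```

```text
{'time': np.float64(0.0), 'joint_positions': array([-1.244,  0.333, -0.065,  1.461,  0.022,  1.35 , -0.088]), 'joint_vel': array([ 0.002,  0.001,  0.001,  0.   ,  0.001, -0.   ,  0.001]), 'joint_torque': array([-1.0000e-03, -6.2326e+01,  2.3000e-02, -3.8990e+01, -6.2000e-02,
        4.0000e-02,  0.0000e+00]), 'ee_pos': array([0.214, 0.587, 0.233]), 'eef_rot': array([ 0.174,  0.985, -0.001, -0.   ]), 'ft_force': array([-0.837, -0.267, -0.264]), 'torque': array([ 0.014,  0.028, -0.028]), 'grip_force': np.float64(0.0), 'width': np.float64(0.087)}
top [[566.36741434   0.         330.77976652]
 [  0.         566.36741434 243.41093486]
 [  0.           0.           1.        ]] [0.04425076 0.         0.         0.         0.        ] [0.37203736 0.04092468 0.94812877] [-0.69980791  0.71108409 -0.04400023  0.05188715]
scene [[533.41385043   0.         312.98474177]
 [  0.         533.41385043 238.84752987]
 [  0.           0.           1.        ]] [-0.04724915  0.          0.          0.          0.        ] [1.04231426 0.30230168 0.59319866] [ 0.48783242  0.77211273 -0.34386552 -0.21821542]
```

View pics/top0.png

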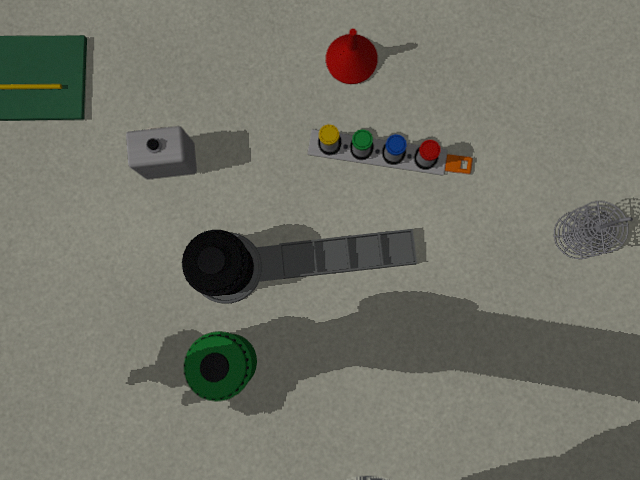

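View pics/scene0.png

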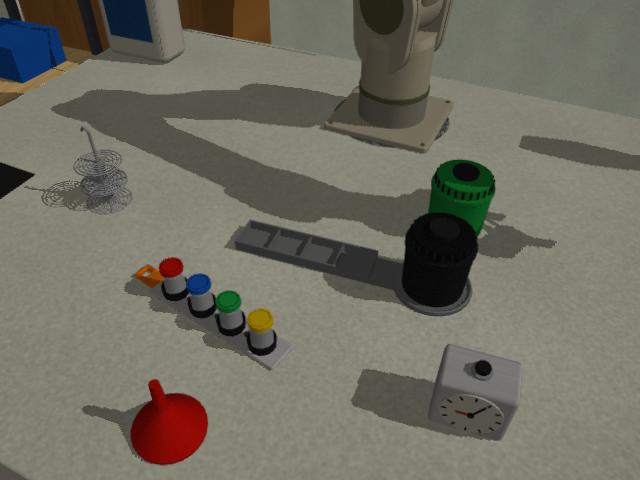

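Top picture: strip cans are yellow (330,135), green (362,143), blue (396,148) and red (429,152), with the orange lug at (459,163) beside red. So the order is red, blue, green, yellow. The black tank (218,263) is at the left end of the tray, whose pockets run from (299,260) to (398,248). Look-alikes are the green tank (218,366) and the red funnel (352,58), neither to be used. Next I measure.

```bash
cat >> h.py <<'E'
def proj(c,P):
    Rm=R.from_quat(c["attitude"]).as_matrix()
    pc=(np.asarray(P)-c["xyz"])@Rm
    return cv2.projectPoints(pc.reshape(-1,1,3),np.zeros(3),np.zeros(3),c["camera_matrix"],c["dist_coeffs"])[0].reshape(-1,2)
def hull_centroid(p):
    m=cv2.moments(cv2.convexHull(p.astype(np.float32))); return np.array([m["m10"],m["m01"]])/m["m00"]
def lid(c,x,y,z):
    t=np.linspace(0,2*np.pi,40); rim=np.c_[x+.017*np.cos(t),y+.017*np.sin(t)]
    return hull_centroid(proj(c,np.r_[np.c_[rim,0*t+z],np.c_[rim,0*t+z+.009]]))
HUE={"red":0,"blue":110,"green":70,"yellow":25}
def lidpix(c,cam,col):
    o=r.outline_of("can_"+col,cam)
    hsv=cv2.cvtColor(c["img"],cv2.COLOR_RGB2HSV).astype(int)
    dh=abs((hsv[...,0]-HUE[col]+90)%180-90)
    for q in o[:4]:
        m=q["mask"]&(dh<15)&(hsv[...,1]>110)
        if m.sum()>80: 
            v,u=np.nonzero(m); return np.array([u.mean(),v.mean()]),q["score"],m.sum()
    return None
E
python3 - <<'E'
from h import *
from scipy.optimize import least_squares
C={n:r.camera(n) for n in("top","scene")}
obs={}
for n in C:
  for k in HUE:
    obs[n,k]=lidpix(C[n],n,k); print(n,k,obs[n,k])
for k in HUE:
  for cs in (("top",),("scene",),("top","scene")):
    f=least_squares(lambda p:np.concatenate([lid(C[n],*p,.052)-obs[n,k][0] for n in cs if obs[n,k]]),[.55,0]); print(k,cs,f.x.round(4),f.cost.round(2))
for n in C:
  o=r.outline_of("tray",n)[0]; m=o["mask"]; print(n,"tray",o["score"],o["bbox"])
  im=C[n]["img"][...,::-1].copy()
  im[m^cv2.erode(m.astype(np.uint8),np.ones((2,2))).astype(bool)]=(0,255,255)
  a,b,w,h=(175,215,260,100) if n=="top" else (225,205,260,110)
  cv2.imwrite(f"pics/tray_{n}.png",cv2.resize(im[b:b+h,a:a+w],None,fx=3,fy=3,interpolation=cv2.INTER_CUBIC))
E
```

```text
top red (array([429.1849711 , 150.09248555]), 0.76, np.int64(346))
top blue (array([395.51940299, 144.65970149]), 0.93, np.int64(335))
top green (array([361.67173252, 139.70516717]), 0.88, np.int64(329))
top yellow (array([328.42727273, 134.67575758]), 0.84, np.int64(330))
scene red (array([170.39702233, 267.37965261]), 0.98, np.int64(403))
scene blue (array([198.24938875, 283.95599022]), 0.93, np.int64(409))
scene green (array([227.89066059, 301.49430524]), 0.65, np.int64(439))
scene yellow (array([259.87323944, 320.21529175]), 0.58, np.int64(497))
red ('top',) [ 0.6435 -0.1115] 0.0
red ('scene',) [ 0.6444 -0.1106] 0.0
red ('top', 'scene') [ 0.6439 -0.1111] 0.12
blue ('top',) [ 0.6537 -0.0575] 0.0
blue ('scene',) [ 0.6542 -0.0561] 0.0
blue ('top', 'scene') [ 0.6538 -0.0568] 0.17
green ('top',) [ 0.6631 -0.0028] 0.0
green ('scene',) [ 0.6638 -0.0021] 0.0
green ('top', 'scene') [ 0.6634 -0.0025] 0.08
yellow ('top',) [0.6726 0.0511] 0.0
yellow ('scene',) [0.6732 0.0522] 0.0
yellow ('top', 'scene') [0.6729 0.0517] 0.16
top tray 0.71 [311.0, 265.6, 215.4, 78.1]
scene tray 0.71 [353.9, 268.6, 238.5, 93.9]
```

```bash
python3 - <<'E'
import cv2,numpy as np
a=cv2.imread("pics/tray_top.png");b=cv2.imread("pics/tray_scene.png")
i=cv2.imread("pics/top0.png")[115:185,300:480];i=cv2.resize(i,None,fx=2.4,fy=2.4,interpolation=cv2.INTER_CUBIC)
o=np.zeros((600,780,3),np.uint8)
o[:300]=a;o[300:]=cv2.resize(b,(780,330))[:300]
cv2.imwrite("pics/c1.png",o)
cv2.imwrite("pics/c2.png",i)
E
```

```text
(no output)
```

View pics/c1.png

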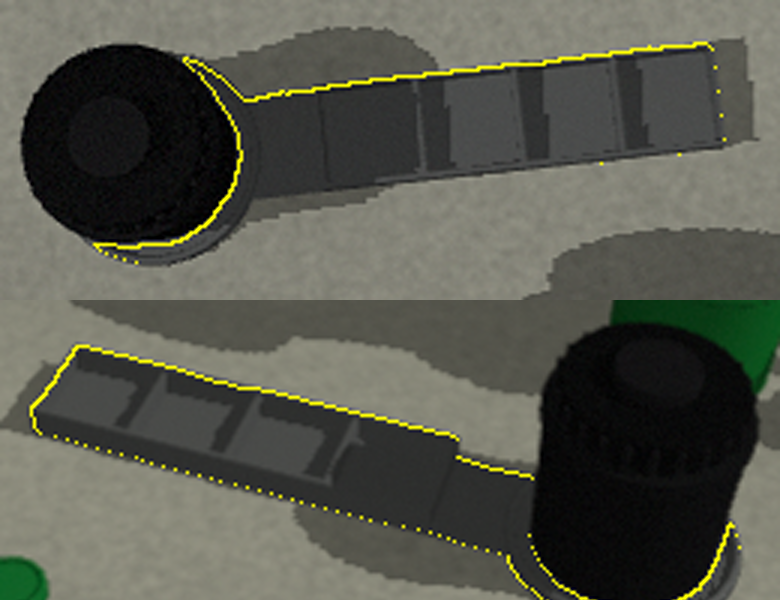

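View pics/c2.png

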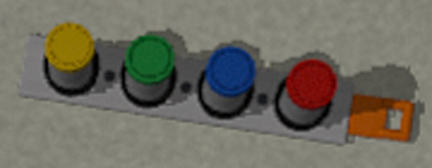

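The crops show the lug next to red and the pocket walls in full, with the black tank standing on the tray seat at its left end. Next I fit the tray from its rim corners and check it with an overlay.

```bash
cat >> h.py <<'E'
def tray(p,l):
    c,s=np.cos(p[2]),np.sin(p[2]); l=np.atleast_2d(l)
    return np.c_[p[0]+c*l[:,0]-s*l[:,1],p[1]+s*l[:,0]+c*l[:,1],l[:,2]]
E
python3 - <<'E'
from h import *
from scipy.optimize import least_squares
C={n:r.camera(n) for n in("top","scene")}
a=.029;b=.1115;z=.018
L=np.array([[a,-b,z],[-a,-b,z],[a,b,z],[-a,b,z]])
T=np.array([[711,43],[724,148],[321,90],[328,189]])/3+[175,215]-.33
S=np.array([[33,410],[78,347],[457,436]])/3+[225,205-100]-.33
fT=lambda p:(proj(C["top"],tray(p,L))-T).ravel()
fS=lambda p:(proj(C["scene"],tray(p,L[[0,1,3]]))-S).ravel()
for f in(fT,fS,lambda p:np.r_[fT(p),fS(p)]):
    q=least_squares(f,[.38,.0,.05],loss="soft_l1"); print(q.x.round(4),q.fun.round(1))
p=q.x
pk=tray(p,[[0,y,.003] for y in(.0825,.0275,-.0275,-.0825)]);print(pk.round(4), tray(p,[0,.2045,0]))
o=np.zeros((600,780,3),np.uint8)
for i,n in enumerate(C):
  im=cv2.resize(C[n]["img"][...,::-1],None,fx=3,fy=3,interpolation=cv2.INTER_CUBIC)
  for y in(.0825,.0275,-.0275,-.0825):
    for zz,col in((.018,(0,255,255)),(.003,(255,0,255))):
      q4=proj(C[n],tray(p,[[u*.026,y+v*.026,zz] for u,v in((1,1),(1,-1),(-1,-1),(-1,1))]))
      cv2.polylines(im,[np.int32((q4+.33)*3)],True,col,1)
  x0,y0=(175,215) if i==0 else (225,205)
  o[i*300:i*300+300]=im[y0*3:y0*3+300,x0*3:x0*3+780]
cv2.imwrite("pics/c3.png",o)
s=r.read_state();M=R.from_quat(s["eef_rot"]).as_matrix();print(M.round(3),s["ee_pos"])
cans=np.array([[.6439,-.1111],[.6538,-.0568],[.6634,-.0025],[.6729,.0517]]);d=cans[3]-cans[0];print("row yaw",np.degrees(np.arctan2(-d[0],d[1])))
E
```

```text
[0.4813 0.0218 0.095 ] [ 1.4  0.1  1.6 -0.3 -2.2 -0.7 -1.1  1. ]
[0.4828 0.0262 0.1009] [-0.6  0.1 -0.5 -0.7  2.2  0.2]
[0.4818 0.0237 0.0936] [ 0.2 -0.1  0.4 -0.4 -3.4 -1.  -2.4  0.7 -1.5 -1.1 -1.1 -1.8  0.9 -0.3]
[[ 0.4741  0.1059  0.003 ]
 [ 0.4792  0.0511  0.003 ]
 [ 0.4843 -0.0037  0.003 ]
 [ 0.4895 -0.0584  0.003 ]] [[0.46265879 0.22733384 0.        ]]
[[-0.939  0.343 -0.   ]
 [ 0.343  0.939  0.   ]
 [ 0.     0.    -1.   ]] [0.2141805  0.58716939 0.23359846]
row yaw -10.10030809879632
```

View pics/c3.png

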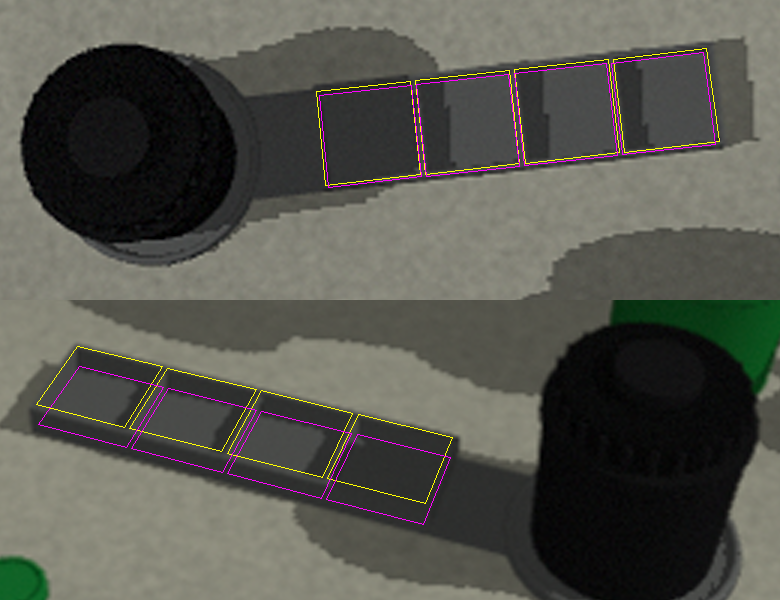

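Tray overlay matches to about 2 mm; red's pocket is at (0.474, 0.106). Now I turn the tool to close across both rows.

```bash
cat >> h.py <<'E'
CAN={"red":(.6439,-.1111),"blue":(.6538,-.0568),"green":(.6634,-.0025),"yellow":(.6729,.0517)}
PK={"red":(.4743,.1052),"blue":(.4794,.0504),"green":(.4845,-.0044),"yellow":(.4897,-.0591)}
def to(x,y,z,yaw=-2.4):   # tool-frame shift to TCP target, and turn
    s=r.read_state(); M=R.from_quat(s["eef_rot"]).as_matrix()
    print("t",round(s["time"],2),"at",s["ee_pos"].round(4),"shift",(M.T@(np.array([x,y,z])-s["ee_pos"])).round(4),"turn",round(np.radians(np.degrees(np.arctan2(M[1,1],M[0,1]))-yaw),3),"w",round(s["width"],4),"F",s["ft_force"].round(1),"grip",round(s["grip_force"],1), "z",M[:,2].round(3))
E
python3 -m pendant '[[0,0,0,0.12],[0,0,0,0.12],[0,0,0,0.12],[0,0,0,0.12],[0,0,0,0.12],[0,0,0,0.12],[0,0,0,0.12],[0,0,0,0.12]]' 1
python3 -m pendant '[[0,0,0,0.12],[0,0,0,0.12],[0,0,0,0.062],[0,0,0,0]]'
python3 -c "
from h import *
to(*CAN['red'],.16)"
```

```text
time: 1.47
ee_pos: [0.2142, 0.5872, 0.2336]
eef_rot: [0.611, 0.791, 0.0, -0.0]
ft_force: [0.2, -0.0, 0.9]
width: 0.0869
grip_force: 0.0
time: 1.8
ee_pos: [0.2141, 0.5872, 0.2336]
eef_rot: [0.722, 0.691, 0.0, -0.0]
ft_force: [-0.2, 0.6, -0.2]
width: 0.087
grip_force: 0.0
t 1.8 at [0.2141 0.5872 0.2336] shift [-0.6788  0.46    0.0736] turn -0.002 w 0.087 F [-0.2  0.6 -0.2] grip 0.0 z [ 0.  0. -1.]
```

```bash
python3 -m pendant '[[-0.028,0.019,0,0],[-0.028,0.019,0,0],[-0.028,0.019,0,0],[-0.028,0.019,0,0],[-0.028,0.019,0,0],[-0.028,0.019,0,0],[-0.028,0.019,0,0],[-0.028,0.019,0,0]]' >/dev/null
python3 -m pendant '[[-0.028,0.019,0,0],[-0.028,0.019,0,0],[-0.028,0.019,0,0],[-0.028,0.019,0,0],[-0.028,0.019,0,0],[-0.028,0.019,0,0],[-0.028,0.019,0,0],[-0.028,0.019,0,0]]' >/dev/null
python3 -m pendant '[[-0.028,0.019,0,0],[-0.028,0.019,0,0],[-0.028,0.019,0,0],[-0.028,0.019,0,0],[-0.028,0.019,0,0],[-0.028,0.019,0,0],[-0.028,0.019,0,0],[0,0,0,0]]'
python3 -c "
from h import *
to(*CAN['red'],.0475)"
```

```text
time: 3.8
ee_pos: [0.6255, -0.0814, 0.2331]
eef_rot: [0.723, 0.691, -0.001, 0.002]
ft_force: [0.0, -1.7, -0.9]
width: 0.0867
grip_force: 0.0
t 3.8 at [ 0.6255 -0.0814  0.2331] shift [-0.0281  0.0197  0.1857] turn -0.003 w 0.0867 F [ 0.  -1.7 -0.9] grip 0.0 z [ 0.    -0.004 -1.   ]
```

```bash
python3 -m pendant '[[-0.028,0.02,0,0],[0,0,0.035,0],[0,0,0.035,0],[0,0,0.035,0],[0,0,0,0],[0,0,0,0]]'
python3 -c "
from h import *
to(*CAN['red'],.048)
c=r.camera('scene'); cv2.imwrite('pics/g1.png',cv2.resize(c['img'][150:400,60:400,::-1],None,fx=2,fy=2))"
```

```text
time: 4.3
ee_pos: [0.6424, -0.1026, 0.1277]
eef_rot: [0.721, 0.693, -0.001, -0.001]
ft_force: [0.8, -0.2, 1.3]
width: 0.0871
grip_force: 0.0
t 4.3 at [ 0.6424 -0.1026  0.1277] shift [-0.0084  0.0021  0.0797] turn 0.003 w 0.0871 F [ 0.8 -0.2  1.3] grip 0.0 z [-0.003  0.    -1.   ]
```

View pics/g1.png

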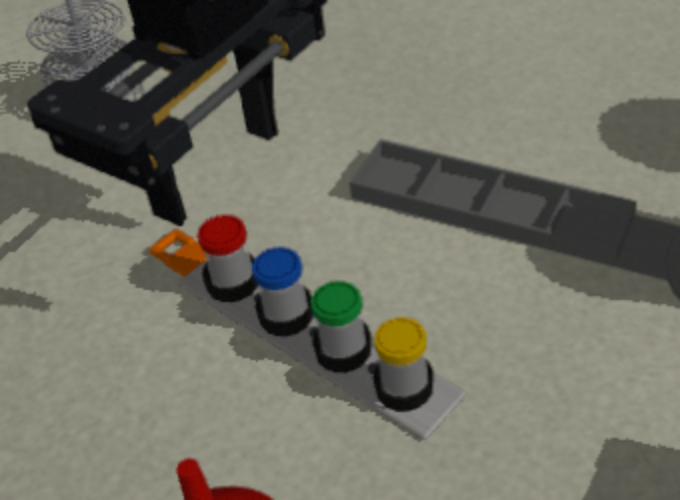

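The gripper is open above red at crop (222,235), and the tool straddles it across the row. Small correction, then down.

```bash
python3 -m pendant '[[-0.0085,0.002,0,0],[0,0,0.02,0],[0,0,0.02,0],[0,0,0.02,0],[0,0,0.02,0],[0,0,0,0],[0,0,0,0]]'
python3 -c "
from h import *
to(*CAN['red'],.048)"
```

```text
time: 4.93
ee_pos: [0.6456, -0.1122, 0.05]
eef_rot: [0.721, 0.693, 0.0, 0.0]
ft_force: [-0.1, 0.2, 1.1]
width: 0.0867
grip_force: 0.0
t 4.93 at [ 0.6456 -0.1122  0.05  ] shift [ 0.001  -0.0018  0.002 ] turn 0.001 w 0.0867 F [-0.1  0.2  1.1] grip 0.0 z [ 0.001 -0.    -1.   ]
```

```bash
python3 -m pendant '[[0.001,-0.0015,0.002,0],[0,0,0,0]]'
python3 -m pendant '[[0,0,0,0],[0,0,0,0],[0,0,0,0],[0,0,0,0],[0,0,0,0],[0,0,0,0],[0,0,0,0],[0,0,0,0]]' 0.2 15
python3 -c "
from h import *
to(*PK['red'],.14)"
```

```text
time: 5.1
ee_pos: [0.6444, -0.1107, 0.0485]
eef_rot: [0.721, 0.693, 0.001, 0.001]
ft_force: [-0.9, 0.6, -0.1]
width: 0.0867
grip_force: 0.0
time: 5.77
ee_pos: [0.6434, -0.1105, 0.0465]
eef_rot: [0.721, 0.692, -0.0, -0.0]
ft_force: [-0.2, 1.0, 0.8]
width: 0.0417
grip_force: 0.0
t 5.77 at [ 0.6434 -0.1105  0.0465] shift [ 0.2086 -0.1778 -0.0935] turn 0.001 w 0.0417 F [-0.2  1.   0.8] grip 0.0 z [-0.  0. -1.]
```

```bash
python3 -m pendant '[[0,0,0,0],[0,0,0,0],[0,0,0,0],[0,0,0,0]]'
python3 -m pendant '[[0,0,-0.02,0],[0,0,-0.025,0],[0,0,-0.025,0],[0,0,-0.025,0],[0,0,0,0]]'
python3 -c "
from h import *
to(*PK['red'],.141)"
```

```text
time: 6.1
ee_pos: [0.6435, -0.1105, 0.0465]
eef_rot: [0.721, 0.692, 0.0, -0.0]
ft_force: [0.6, -0.2, 0.4]
width: 0.0326
grip_force: 15.0
time: 6.52
ee_pos: [0.6457, -0.1113, 0.1468]
eef_rot: [0.722, 0.692, 0.002, 0.003]
ft_force: [-0.4, -0.9, 0.7]
width: 0.0328
grip_force: 15.0
t 6.52 at [ 0.6457 -0.1113  0.1468] shift [ 0.2092 -0.1803  0.0045] turn 0.001 w 0.0328 F [-0.4 -0.9  0.7] grip 15.0 z [ 0.007 -0.    -1.   ]
```

```bash
python3 -m pendant '[[0.023,-0.02,0,0],[0.023,-0.02,0,0],[0.023,-0.02,0,0],[0.023,-0.02,0,0],[0.023,-0.02,0,0],[0.023,-0.02,0,0],[0.023,-0.02,0,0],[0.023,-0.02,0,0]]'
python3 -m pendant '[[0.023,-0.018,0,0],[0,0,0,0],[0,0,0,0]]'
python3 -c "
from h import *
to(*PK['red'],.041)
c=r.camera('scene'); cv2.imwrite('pics/g2.png',cv2.resize(c['img'][100:400,160:560,::-1],None,fx=1.8,fy=1.8))"
```

```text
time: 7.18
ee_pos: [0.4899, 0.0809, 0.1413]
eef_rot: [0.721, 0.692, 0.0, -0.0]
ft_force: [-0.3, 0.2, -0.3]
width: 0.033
grip_force: 15.0
time: 7.43
ee_pos: [0.4733, 0.1051, 0.1415]
eef_rot: [0.72, 0.694, 0.0, -0.0]
ft_force: [0.1, -0.4, -1.1]
width: 0.0329
grip_force: 15.0
t 7.43 at [0.4733 0.1051 0.1415] shift [1.000e-04 1.000e-03 1.005e-01] turn 0.004 w 0.0329 F [ 0.1 -0.4 -1.1] grip 15.0 z [-0.     0.001 -1.   ]
```

View pics/g2.png

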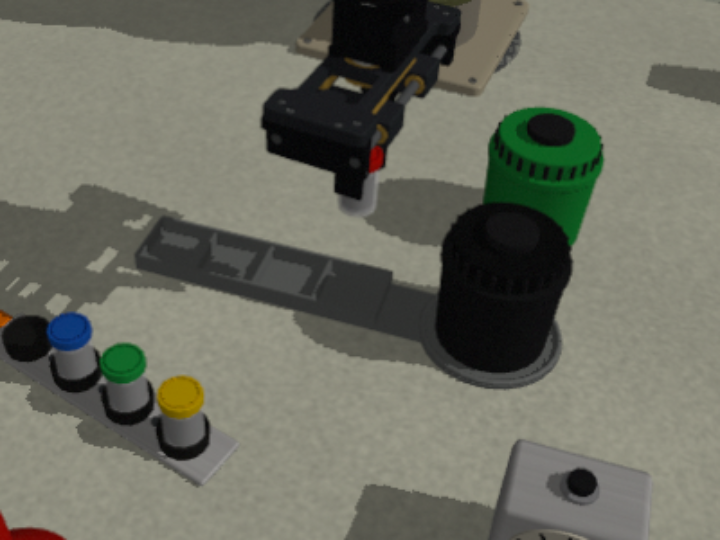

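Red hangs upright at crop (358,190) in the jaws, over the pocket next to the tank. Lowering.

```bash
python3 -m pendant '[[0,0.001,0.03,0],[0,0,0.03,0],[0,0,0.02,0],[0,0,0.012,0],[0,0,0.006,0],[0,0,0,0],[0,0,0,0]]'
python3 -c "
from h import *
to(*PK['red'],.041)"
```

```text
time: 8.07
ee_pos: [0.4757, 0.1028, 0.0439]
eef_rot: [0.722, 0.692, 0.0, 0.0]
ft_force: [0.7, -0.3, -0.8]
width: 0.033
grip_force: 15.0
t 8.07 at [0.4757 0.1028 0.0439] shift [ 0.0023 -0.0015  0.0029] turn -0.0 w 0.033 F [ 0.7 -0.3 -0.8] grip 15.0 z [ 0. -0. -1.]
```

```bash
python3 -m pendant '[[0.002,-0.001,0.0025,0],[0,0,0.001,0],[0,0,0,0],[0,0,0,0]]'
python3 -m pendant '[[0,0,0,0],[0,0,0,0],[0,0,0,0],[0,0,0,0],[0,0,0,0]]' 0.75
python3 -m pendant '[[0,0,-0.02,0],[0,0,-0.03,0],[0,0,-0.03,0],[0,0,-0.02,0],[0,0,0,0]]'
python3 -c "
from h import *
to(*CAN['blue'],.141)"
```

```text
time: 8.4
ee_pos: [0.4744, 0.1058, 0.0404]
eef_rot: [0.721, 0.693, 0.0, 0.0]
ft_force: [0.3, 0.1, -0.4]
width: 0.0324
grip_force: 15.0
time: 8.82
ee_pos: [0.4742, 0.1056, 0.0401]
eef_rot: [0.721, 0.692, 0.0, -0.0]
ft_force: [-0.0, -0.1, -0.1]
width: 0.0586
grip_force: 0.0
time: 9.23
ee_pos: [0.4764, 0.1062, 0.1441]
eef_rot: [0.722, 0.692, 0.003, 0.001]
ft_force: [1.0, 0.6, 0.6]
width: 0.0653
grip_force: 0.0
t 9.23 at [0.4764 0.1062 0.1441] shift [-0.1555  0.184   0.0035] turn 0.0 w 0.0653 F [1.  0.6 0.6] grip 0.0 z [ 0.005  0.003 -1.   ]
```

```bash
python3 -m pendant '[[-0.0195,0.023,0,0],[-0.0195,0.023,0,0],[-0.0195,0.023,0,0],[-0.0195,0.023,0,0],[-0.0195,0.023,0,0],[-0.0195,0.023,0,0],[-0.0195,0.023,0,0],[-0.019,0.023,0,0]]' 0.75 >/dev/null
python3 -m pendant '[[0,0,0,0],[0,0,0,0],[0,0,0,0]]'
python3 -c "
from h import *
to(*CAN['blue'],.047)
c=r.camera('top'); cv2.imwrite('pics/g3.png',cv2.resize(c['img'][100:300,160:480,::-1],None,fx=2,fy=2))"
```

```text
time: 10.15
ee_pos: [0.6511, -0.057, 0.1392]
eef_rot: [0.721, 0.692, -0.0, -0.001]
ft_force: [0.1, 0.5, -0.6]
width: 0.0655
grip_force: 0.0
t 10.15 at [ 0.6511 -0.057   0.1392] shift [0.0003 0.0028 0.0922] turn 0.001 w 0.0655 F [ 0.1  0.5 -0.6] grip 0.0 z [-0.001  0.    -1.   ]
```

View pics/g3.png

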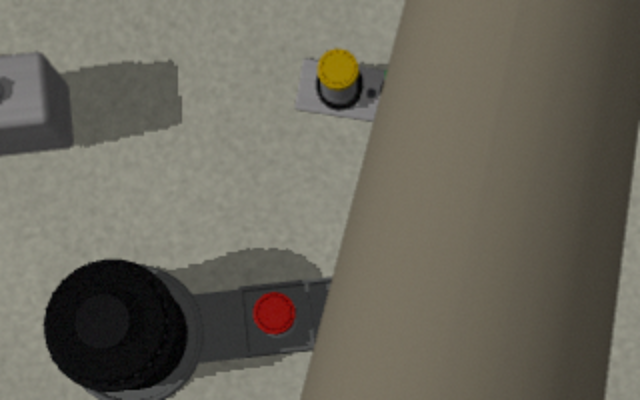

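Red stands upright in its pocket, centred at crop (274,313), next to the tank. Now blue.

```bash
python3 -m pendant '[[0,0.0025,0.02,0],[0,0,0.025,0],[0,0,0.025,0],[0,0,0.015,0],[0,0,0.008,0],[0,0,0,0],[0,0,0,0]]'
python3 -c "
from h import *
to(*CAN['blue'],.0465)"
```

```text
time: 10.78
ee_pos: [0.6544, -0.0571, 0.0478]
eef_rot: [0.721, 0.693, 0.0, 0.0]
ft_force: [1.1, 0.9, 0.2]
width: 0.0651
grip_force: 0.0
t 10.78 at [ 0.6544 -0.0571  0.0478] shift [ 0.0002 -0.0006  0.0013] turn 0.001 w 0.0651 F [1.1 0.9 0.2] grip 0.0 z [ 0.001  0.    -1.   ]
```

```bash
python3 -m pendant '[[0,0,0.001,0],[0,0,0,0],[0,0,0,0],[0,0,0,0],[0,0,0,0],[0,0,0,0],[0,0,0,0],[0,0,0,0]]' 0.2 15
python3 -m pendant '[[0,0,-0.02,0],[0,0,-0.025,0],[0,0,-0.025,0],[0,0,-0.025,0],[0,0,0,0]]'
python3 -c "
from h import *
to(*PK['blue'],.141)"
```

```text
time: 11.45
ee_pos: [0.6543, -0.0574, 0.0462]
eef_rot: [0.721, 0.692, 0.0, 0.0]
ft_force: [0.5, 1.4, 0.7]
width: 0.0333
grip_force: 15.0
time: 11.87
ee_pos: [0.6564, -0.058, 0.1463]
eef_rot: [0.722, 0.692, 0.003, 0.002]
ft_force: [0.8, -0.2, 0.3]
width: 0.0329
grip_force: 15.0
t 11.87 at [ 0.6564 -0.058   0.1463] shift [ 0.101  -0.1814  0.0041] turn 0.001 w 0.0329 F [ 0.8 -0.2  0.3] grip 15.0 z [ 0.007  0.    -1.   ]
```

```bash
python3 -m pendant '[[0.0125,-0.022,0,0],[0.0125,-0.022,0,0],[0.0125,-0.022,0,0],[0.0125,-0.022,0,0],[0.0125,-0.022,0,0],[0.0125,-0.022,0,0],[0.0125,-0.022,0,0],[0.0125,-0.022,0,0]]' >/dev/null
python3 -m pendant '[[0,0,0,0],[0,0,0,0],[0,0,0,0]]'
python3 -c "
from h import *
to(*PK['blue'],.041)"
```

```text
time: 12.78
ee_pos: [0.4828, 0.0496, 0.1412]
eef_rot: [0.721, 0.692, 0.0, 0.0]
ft_force: [0.6, -0.1, -0.3]
width: 0.033
grip_force: 15.0
t 12.78 at [0.4828 0.0496 0.1412] shift [ 0.0007 -0.0035  0.1002] turn 0.001 w 0.033 F [ 0.6 -0.1 -0.3] grip 15.0 z [ 0.001  0.    -1.   ]
```

```bash
python3 -m pendant '[[0.001,-0.003,0.03,0],[0,0,0.03,0],[0,0,0.02,0],[0,0,0.012,0],[0,0,0.006,0],[0,0,0.002,0],[0,0,0,0],[0,0,0,0]]'
python3 -c "
from h import *
to(*PK['blue'],.0405)"
```

```text
time: 13.45
ee_pos: [0.4803, 0.0506, 0.0418]
eef_rot: [0.722, 0.692, 0.001, 0.0]
ft_force: [-0.1, -0.0, 0.8]
width: 0.0329
grip_force: 15.0
t 13.45 at [0.4803 0.0506 0.0418] shift [-0.0003 -0.0009  0.0013] turn 0.0 w 0.0329 F [-0.1 -0.   0.8] grip 15.0 z [ 0.001  0.    -1.   ]
```

```bash
python3 -m pendant '[[0,0,0.001,0],[0,0,0,0],[0,0,0,0]]'
python3 -m pendant '[[0,0,0,0],[0,0,0,0],[0,0,0,0],[0,0,0,0],[0,0,0,0]]' 0.75
python3 -m pendant '[[0,0,-0.02,0],[0,0,-0.03,0],[0,0,-0.03,0],[0,0,-0.02,0],[0,0,0,0]]'
python3 -c "
from h import *
to(*CAN['green'],.141)"
```

```text
time: 13.7
ee_pos: [0.4797, 0.051, 0.0405]
eef_rot: [0.721, 0.692, 0.0, 0.0]
ft_force: [-0.3, 0.2, 0.6]
width: 0.0331
grip_force: 15.0
time: 14.12
ee_pos: [0.4794, 0.0509, 0.0401]
eef_rot: [0.721, 0.692, 0.0, -0.0]
ft_force: [-0.1, 0.0, -0.5]
width: 0.0584
grip_force: 0.0
time: 14.53
ee_pos: [0.4816, 0.0512, 0.144]
eef_rot: [0.722, 0.692, 0.003, 0.001]
ft_force: [0.9, -0.1, 0.8]
width: 0.0653
grip_force: 0.0
t 14.53 at [0.4816 0.0512 0.144 ] shift [-0.0461  0.1838  0.0038] turn 0.001 w 0.0653 F [ 0.9 -0.1  0.8] grip 0.0 z [ 0.006  0.003 -1.   ]
```

```bash
python3 -m pendant '[[-0.0057,0.0233,0,0],[-0.0057,0.0233,0,0],[-0.0057,0.0233,0,0],[-0.0057,0.0233,0,0],[-0.0057,0.0233,0,0],[-0.0057,0.0233,0,0],[-0.0057,0.0233,0,0],[-0.0057,0.0233,0,0]]' >/dev/null
python3 -m pendant '[[0,0,0,0],[0,0,0,0],[0,0,0,0]]'
python3 -c "
from h import *
to(*CAN['green'],.047)"
```

```text
time: 15.45
ee_pos: [0.6631, -0.0024, 0.1392]
eef_rot: [0.722, 0.692, -0.001, -0.0]
ft_force: [0.3, -0.3, 0.1]
width: 0.0654
grip_force: 0.0
t 15.45 at [ 0.6631 -0.0024  0.1392] shift [-0.0001  0.0004  0.0922] turn 0.001 w 0.0654 F [ 0.3 -0.3  0.1] grip 0.0 z [-0.001 -0.    -1.   ]
```

Positioning is repeating well; descend and grip.

```bash
python3 -m pendant '[[0,0,0.02,0],[0,0,0.025,0],[0,0,0.025,0],[0,0,0.015,0],[0,0,0.008,0],[0,0,0,0],[0,0,0,0]]'
python3 -m pendant '[[0,0,0,0],[0,0,0,0],[0,0,0,0],[0,0,0,0],[0,0,0,0],[0,0,0,0],[0,0,0,0],[0,0,0,0]]' 0.2 15
python3 -m pendant '[[0,0,-0.02,0],[0,0,-0.025,0],[0,0,-0.025,0],[0,0,-0.025,0],[0,0,0,0]]'
python3 -c "
from h import *
to(*PK['green'],.141)"
```

```text
time: 16.03
ee_pos: [0.664, -0.0023, 0.0479]
eef_rot: [0.721, 0.693, 0.0, 0.0]
ft_force: [-0.1, -0.5, -0.2]
width: 0.0652
grip_force: 0.0
time: 16.7
ee_pos: [0.6639, -0.0023, 0.0472]
eef_rot: [0.721, 0.692, 0.0, 0.0]
ft_force: [0.3, 0.3, 1.3]
width: 0.0334
grip_force: 15.0
time: 17.12
ee_pos: [0.6661, -0.0028, 0.1474]
eef_rot: [0.722, 0.692, 0.003, 0.002]
ft_force: [0.1, -1.0, 1.0]
width: 0.0327
grip_force: 15.0
t 17.12 at [ 0.6661 -0.0028  0.1474] shift [-0.0091 -0.1815  0.0051] turn 0.001 w 0.0327 F [ 0.1 -1.   1. ] grip 15.0 z [ 0.007  0.001 -1.   ]
```

```bash
python3 -m pendant '[[-0.0011,-0.0224,0,0],[-0.0011,-0.0224,0,0],[-0.0011,-0.0224,0,0],[-0.0011,-0.0224,0,0],[-0.0011,-0.0224,0,0],[-0.0011,-0.0224,0,0],[-0.0011,-0.0224,0,0],[-0.0011,-0.0224,0,0]]' >/dev/null
python3 -m pendant '[[0,0,0,0],[0,0,0,0],[0,0,0,0]]'
python3 -c "
from h import *
to(*PK['green'],.041)"
```

```text
time: 18.03
ee_pos: [0.485, -0.0035, 0.1422]
eef_rot: [0.721, 0.693, 0.0, 0.0]
ft_force: [1.1, -0.0, -0.7]
width: 0.0331
grip_force: 15.0
t 18.03 at [ 0.485  -0.0035  0.1422] shift [-0.001  -0.0005  0.1012] turn 0.001 w 0.0331 F [ 1.1 -0.  -0.7] grip 15.0 z [ 0.001  0.001 -1.   ]
```

```bash
python3 -m pendant '[[-0.001,0,0.03,0],[0,0,0.03,0],[0,0,0.02,0],[0,0,0.012,0],[0,0,0.006,0],[0,0,0.003,0],[0,0,0,0],[0,0,0,0]]'
python3 -m pendant '[[0,0,0.0005,0],[0,0,0,0],[0,0,0,0]]'
python3 -m pendant '[[0,0,0,0],[0,0,0,0],[0,0,0,0],[0,0,0,0],[0,0,0,0]]' 0.75
python3 -m pendant '[[0,0,-0.02,0],[0,0,-0.03,0],[0,0,-0.03,0],[0,0,-0.02,0],[0,0,0,0]]'
python3 -c "
from h import *
to(*CAN['yellow'],.141)"
```

```text
time: 18.7
ee_pos: [0.4853, -0.005, 0.0415]
eef_rot: [0.722, 0.692, 0.0, 0.0]
ft_force: [0.4, -0.3, -0.4]
width: 0.0328
grip_force: 15.0
time: 18.95
ee_pos: [0.4849, -0.0047, 0.0409]
eef_rot: [0.721, 0.693, 0.0, 0.0]
ft_force: [0.3, 0.2, 0.5]
width: 0.0329
grip_force: 15.0
time: 19.37
ee_pos: [0.4843, -0.0047, 0.0405]
eef_rot: [0.721, 0.693, 0.0, -0.0]
ft_force: [0.1, 0.8, 0.4]
width: 0.0585
grip_force: 0.0
time: 19.78
ee_pos: [0.4866, -0.0047, 0.1444]
eef_rot: [0.722, 0.692, 0.003, 0.001]
ft_force: [1.0, 0.9, 0.7]
width: 0.0654
grip_force: 0.0
t 19.78 at [ 0.4866 -0.0047  0.1444] shift [0.0641 0.1838 0.0046] turn 0.0 w 0.0654 F [1.  0.9 0.7] grip 0.0 z [ 0.006  0.002 -1.   ]
```

```bash
python3 -m pendant '[[0.008,0.0233,0,0],[0.008,0.0233,0,0],[0.008,0.0233,0,0],[0.008,0.0233,0,0],[0.008,0.0233,0,0],[0.008,0.0233,0,0],[0.008,0.0233,0,0],[0.008,0.0233,0,0]]' >/dev/null
python3 -m pendant '[[0,0,0,0],[0,0,0,0],[0,0,0,0]]'
python3 -c "
from h import *
to(*CAN['yellow'],.047)"
```

```text
time: 20.7
ee_pos: [0.6726, 0.0509, 0.1397]
eef_rot: [0.722, 0.692, -0.001, -0.0]
ft_force: [0.4, -0.4, 0.4]
width: 0.0656
grip_force: 0.0
t 20.7 at [0.6726 0.0509 0.1397] shift [0.0009 0.0004 0.0927] turn 0.0 w 0.0656 F [ 0.4 -0.4  0.4] grip 0.0 z [-0.001 -0.001 -1.   ]
```

```bash
python3 -m pendant '[[0.001,0,0.02,0],[0,0,0.025,0],[0,0,0.025,0],[0,0,0.015,0],[0,0,0.008,0],[0,0,0,0],[0,0,0,0]]'
python3 -m pendant '[[0,0,0,0],[0,0,0,0],[0,0,0,0],[0,0,0,0],[0,0,0,0],[0,0,0,0],[0,0,0,0],[0,0,0,0]]' 0.2 15
python3 -m pendant '[[0,0,-0.02,0],[0,0,-0.025,0],[0,0,-0.025,0],[0,0,-0.025,0],[0,0,0,0]]'
python3 -c "
from h import *
to(*PK['yellow'],.141)"
```

```text
time: 21.28
ee_pos: [0.6735, 0.0523, 0.0484]
eef_rot: [0.722, 0.692, 0.0, 0.0]
ft_force: [-0.1, -0.6, 1.3]
width: 0.0654
grip_force: 0.0
time: 21.95
ee_pos: [0.6734, 0.0526, 0.0477]
eef_rot: [0.721, 0.692, 0.0, 0.0]
ft_force: [-0.6, -0.7, 1.5]
width: 0.0334
grip_force: 15.0
time: 22.37
ee_pos: [0.6756, 0.0522, 0.148]
eef_rot: [0.722, 0.692, 0.003, 0.002]
ft_force: [0.8, -0.4, -0.3]
width: 0.0329
grip_force: 15.0
t 22.37 at [0.6756 0.0522 0.148 ] shift [-0.1189 -0.1812  0.0055] turn 0.001 w 0.0329 F [ 0.8 -0.4 -0.3] grip 15.0 z [ 0.007  0.001 -1.   ]
```

```bash
python3 -m pendant '[[-0.0149,-0.0224,0,0],[-0.0149,-0.0224,0,0],[-0.0149,-0.0224,0,0],[-0.0149,-0.0224,0,0],[-0.0149,-0.0224,0,0],[-0.0149,-0.0224,0,0],[-0.0149,-0.0224,0,0],[-0.0149,-0.0224,0,0]]' >/dev/null
python3 -m pendant '[[0,0,0,0],[0,0,0,0],[0,0,0,0]]'
python3 -c "
from h import *
to(*PK['yellow'],.0417)"
```

```text
time: 23.28
ee_pos: [0.4897, -0.0587, 0.1427]
eef_rot: [0.721, 0.693, 0.001, 0.0]
ft_force: [0.1, 0.4, -0.3]
width: 0.0331
grip_force: 15.0
t 23.28 at [ 0.4897 -0.0587  0.1427] shift [-5.00e-04 -1.00e-04  1.01e-01] turn 0.001 w 0.0331 F [ 0.1  0.4 -0.3] grip 15.0 z [ 0.001  0.001 -1.   ]
```

Release, rise, then move away along −y (clear of the scene) for a final look.

```bash
python3 -m pendant '[[0,0,0.03,0],[0,0,0.03,0],[0,0,0.02,0],[0,0,0.012,0],[0,0,0.006,0],[0,0,0.003,0],[0,0,0,0],[0,0,0,0]]'
python3 -m pendant '[[0,0,0.0005,0],[0,0,0,0],[0,0,0,0]]'
python3 -m pendant '[[0,0,0,0],[0,0,0,0],[0,0,0,0],[0,0,0,0],[0,0,0,0]]' 0.75
python3 -m pendant '[[0,0,-0.02,0],[0,0,-0.03,0],[0,0,-0.03,0],[0,0,-0.03,0],[0,0,-0.03,0],[0,0,-0.03,0],[0,0,0,0]]'
python3 -m pendant '[[-0.03,0,0,0],[-0.03,0,0,0],[-0.03,0,0,0],[-0.03,0,0,0],[-0.03,0,0,0],[-0.03,0,0,0],[-0.03,0,0,0],[0,0,0,0]]'
python3 - <<'E'
from h import *
C={n:r.camera(n) for n in("top","scene")}
o=np.zeros((520,640,3),np.uint8)
a=C["top"]["img"][110:310,170:490,::-1]; b=C["scene"]["img"][190:350,120:440:,::-1]
o[:280]=cv2.resize(a[60:200],(640,280)); o[280:]=cv2.resize(b,(640,320))[:240]
cv2.imwrite("pics/end.png",o)
E
```

```text
time: 23.95
ee_pos: [0.4903, -0.0592, 0.0424]
eef_rot: [0.721, 0.692, 0.001, 0.0]
ft_force: [0.6, -0.5, 0.0]
width: 0.0332
grip_force: 15.0
time: 24.2
ee_pos: [0.4897, -0.0591, 0.0415]
eef_rot: [0.721, 0.693, 0.0, 0.0]
ft_force: [-0.6, -1.3, -0.3]
width: 0.0327
grip_force: 15.0
time: 24.62
ee_pos: [0.4893, -0.0592, 0.041]
eef_rot: [0.721, 0.692, 0.0, -0.0]
ft_force: [0.2, -0.7, -0.3]
width: 0.0587
grip_force: 0.0
time: 25.2
ee_pos: [0.4918, -0.0596, 0.2162]
eef_rot: [0.722, 0.692, 0.003, 0.002]
ft_force: [1.1, 0.2, 0.6]
width: 0.0653
grip_force: 0.0
time: 25.87
ee_pos: [0.4786, -0.2752, 0.2109]
eef_rot: [0.724, 0.69, -0.001, 0.001]
ft_force: [-0.7, -0.9, 0.4]
width: 0.0652
grip_force: 0.0
```

View pics/end.png

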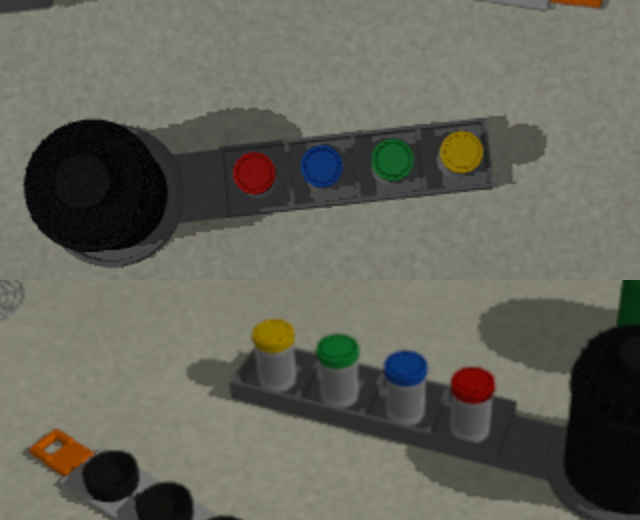

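The crops show red (255,173), blue (322,166), green (392,159) and yellow (461,152) upright, one to a pocket, with red next to the tank. The tank has not moved.

```bash
python3 -m pendant '[[0,0,0,0],[0,0,0,0],[0,0,0,0],[0,0,0,0]]' >/dev/null; python3 -c "
from bench import r
print(r.close_job())"
```

```text
the job is handed in; nothing more can be done
None
```

The job is handed in at about 26 s: red, blue, green and yellow stand upright in the tray in that order from the black tank, one to a pocket, and the tank was not touched.

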